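# Set up the inspection lamp beside the turned bowl

## Robot

A 6-joint arm with a two-finger parallel gripper is mounted at the origin on the work surface. World frame = base frame: x ahead of the robot, y to its left, z up, the work surface at z = 0. Lengths are in m, angles in rad, forces in N, time in s.
With the tool pointing down it reaches from about 0.375 to 0.925 m from the base axis. Payload 5.7 kg.
Tool frame: the origin (TCP) lies midway between the tips of the shut fingers; the grasp point (between the pads) lies 19 mm behind it (manip.pinch_z is the distance from the TCP to the grasp point, in m); z points along the fingers, y is the line along which they close (so a half turn about z gives the same grasp; the last joint's range is limited). The gripper opens to 88 mm and grips with 3 to 60 N. Pads are 20 mm wide; open, the fingers measure 115 mm over their backs; the gripper's body (75 mm by 178 mm) begins 61 mm behind the grasp point.
Start: joints at [1.215, 0.359, 1.51, -0, 1.272, -0.115], TCP at [0.143, 0.583, 0.223] pointing down, gripper open.
Joint ranges: [-2.97, 2.97], [-1.01, 2.36], [0.21, 2.38], [-0.96, 4.11], [0.2, 2.71], [-2.98, 2.98]. Speed limits (rad/s): [2.39, 2.39, 3.14, 3.14, 3.14, 3.14].

## Interface

Orientations are given as a unit quaternion [x, y, z, w].
In Python, from plant import manip gives the robot as it stands.
- The arm moves only by the tool step_arm, never from a script. Its argument "rows" is a list of rows, each a list of 7 numbers: the shift along the tool's x, y, z in m, then the turn, a rotation vector about the tool's x, y, z in rad, then the opening in per cent of the stroke, from 0 (shut) to 100 (fully open). In form: [[dx, dy, dz, wx, wy, wz, hand], ...]. A call has 1 to 8 rows; each row is the pose to reach, as a shift and turn from the pose commanded when the call began, along the tool's axes at that moment; what a row does not reach only later rows make up. A row lasts 1/12 s, in which the tool goes at most 41.7 mm and 7.16 degrees, less where a joint would pass 70% of its speed; a pose out of reach is approached as far as the arm can. A call with a gripper value outside its range is refused whole. The fingers move at their own pace and stop on an object; "force" is the grip in N (left out, the last holds). Time passes only in rows, so rows that repeat a pose let the fingers close. It gives the time, the measured TCP pose, the force, the opening and the grip force at its end, in the units of the state.
- manip.sense(): the state, without advancing time (a new reading comes with each control period).
- manip.get_image(name): name is "scene" or "top" or "wrist"; returns a dict with "frame" (384x512x3 uint8, red, green, blue), "z_map" (384x512 float32, m along the optical axis (not along the pixel's ray), 0 where there is no reading), "camera_matrix" (3x3 intrinsics, pixels), "k1" (the pictures are not rectified: a ray, as slopes to the right and down, at radius r is drawn at 1 + k1 r^2 times it, then the intrinsics apply), "cam_to_world" (4x4, takes a point from camera to world coordinates); the wrist camera has in their place "hand_eye" (4x4, takes a point from camera to tool coordinates, whose origin is the TCP and whose axes are the flange's). Camera axes: x right, y down, z forward; pixel columns grow to the right and rows downward; lengths in m; the calibration is good to about 2 mm. A picture is of the moment at which its call begins: read the wrist's pose just before it.
- manip.sign_off(): hands the job in; it is judged then, once.
The state is a dict: "t": time; "joint_positions": joint angles; "qvel": joint speeds; "joint_efforts": joint torques, N m; "ee_pos": TCP position; "ee_rot": TCP orientation; "ft_force": force on the tool from outside, world axes, zero at the start; "moment": the same for the moment, N m; "grip_width": opening from 0.0 (shut) to 1.0 (fully open); "grasp_force": force on a finger pad.
Only numpy, scipy, OpenCV 4.12 (cv2) and the standard library are available. Lean on these libraries where they do the work, as an engineer would, in place of code of your own. Each camera call takes 0.05 s, during which the arm holds its last target. There are 200 camera calls.

## Task

Set up the light for checking the finish of the bowl: take the cordless work lamp out of the charging rack, set it down gently and upright behind the lip of the wooden ledge, on the blue spot, with its back to the backboard and its lens facing out over the bench, and roll the brightness wheel in its top all the way to full, towards the largest white dot. Never lay the lamp over or drop it, and leave the bowl, the wax tin and the two battery packs where they are.

Things in the scene. Friction and masses are not known exactly. Their poses are not given: they have to be found in the camera images.
- lamp: Cordless work lamp: an upright green block 44 mm deep (its x), 58 mm wide (its y), 90 mm tall, about 0.55 kg; white lens on its front (-x) face. Origin at the centre of its underside. It starts upright in a bay of the rack, lens to the rack's front (-x); the bay walls beside it are 4 mm away and slightly taller, so only its front and back faces can be taken there.
- lamp_center (a point): Centre of the lamp block, 45 mm above its underside; same axes as the lamp.
- lamp_lens (a point): Centre of the lens on the lamp's front face.
- wheel_top (a point): Highest point of the brightness wheel: in the middle of the lamp's top, 96 mm above its underside, 6 mm proud of the grey top panel, whose slot is 30 mm long (lamp's y) and 13 mm wide. It does not turn with the wheel; same axes as the lamp.
- wheel (a joint): Brightness wheel, rad: 0 = off, 2.4 = full (a stop at each end). Ribbed black wheel of 18 mm radius, 10 mm thick, axle along the lamp's x. Rolling its top to the lamp's -y, where the white dots on the panel grow largest, raises the value. It turns at 1 N at the rim under a fingertip pressing with 2 to 15 N, and stays where left. The ribs are grey, but orange on top at full.
- ledge_spot (a point): Middle of the blue spot on the shelf of a fixed wooden ledge 320 mm long (its y), 40 mm above the bench; axes of the ledge. Between a dark front lip (-x side, 14 mm high) and a backboard (+x side, 95 mm high) the shelf is 55 mm clear, centred here: no room for fingers before or behind the lamp. The lamp belongs there with its x along the ledge's x, lens to the lip.
- rack: Fixed plywood charging rack, three bays along its y (centres at -75, 0, +75 mm); origin under its middle on the bench, front to -x. Bay floor 12 mm above the bench; bay walls 104 mm above the bench, 60 mm deep, 9 mm thick, 66 mm apart. Bays are open in front, behind and above, but for a contact strip 28 to 36 mm behind the middle, 22 mm above the bench.
- pack_a: Grey-topped black battery pack, 42 by 56 by 66 mm tall, in another bay: bystander. Origin at its underside.
- pack_b: Blue-topped black battery pack, 42 by 56 by 74 mm tall, in another bay: bystander. Origin at its underside.
- bowl: Turned wooden bowl, 136 mm across at the rim, 60 mm tall, on the bench: bystander. Origin at its underside.
- tin: Brass wax tin, 49 mm across, 28 mm tall, on the ledge's shelf about 120 mm from the spot along the ledge's +y: bystander. Origin at its underside.

How it is judged:
At the end, for the whole second after the job is handed in: The lamp stands released and still on the ledge's shelf behind the lip (underside within 4 mm of the shelf, upright within 0.08 rad), within 15 mm along the ledge of the middle of the blue spot, lens towards the lip, and its brightness wheel is within 0.2 rad of the full stop (above 2.2 rad) (y of lamp in the frame of ledge_spot between -0.015 and 0.015 m and x of lamp in the frame of ledge_spot between -0.012 and 0.012 m and z of lamp in the frame of ledge_spot between -0.004 and 0.004 m and x of lamp_lens in the frame of ledge_spot below -0.01 m and angle between lamp's own z axis and vertical below 0.08 rad and linear speed of lamp below 0.02 m/s and value of joint wheel above 2.2 rad); the robot touches nothing.
It fails at once if the lamp is laid over (tilted by more than 0.6 rad) (angle between lamp's own z axis and vertical above 0.6 rad).
It fails at once if the bowl is moved by more than 20 mm (distance of bowl from where it was at the start of the episode above 0.02 m).
It fails at once if the wax tin is moved by more than 20 mm (distance of tin from where it was at the start of the episode above 0.02 m).
It fails at once if a battery pack is moved by more than 20 mm (distance of any of pack_a, pack_b from where it was at the start of the episode above 0.02 m).
It fails at once if the lamp is dropped (it falls free of the fingers at more than 0.6 m/s, a drop of about 18 mm) (linear speed of lamp above 0.6 m/s and contact force between the fingers and lamp below 0.3 N).
It also fails if it takes over 72 s, if anything falls off the work surface, if the arm or the gripper's body presses on something with over 40 N, if the wrist force passes 120 N, or if a joint passes its speed limit or range.

## Working session

There is one attempt and no reset: what is moved stays moved. The work goes in short steps, Python scripts to look and compute and a tool call to move; the robot and the scene stay as the last step left them, time stands still between calls to the robot, and variables do not carry over. Pictures are saved under pics/ and viewed, at most 10 in all, crops included, and the job is handed in when it is done.

Besides the shell and the picture viewer there is one more tool, called in YAML: its name, and indented under it one key for each argument. step_arm: Moves the arm, as the interface text tells. Its arguments: {"type":"object","properties":{"rows":{"type":"array"},"force":{"type":"number"}},"required":["rows"]}

```bash
mkdir -p pics; cat > h.py <<'E'
import numpy as np,cv2,pickle
from plant import manip
from scipy.spatial.transform import Rotation as R
def grab(n):
    s=manip.sense(); d=manip.get_image(n); d['s']=s
    T=np.eye(4)
    if 'cam_to_world' in d: T=np.array(d['cam_to_world'])
    else:
        T[:3,:3]=R.from_quat(s['ee_rot']).as_matrix();T[:3,3]=s['ee_pos'];T=T@np.array(d['hand_eye'])
    d['T']=T; pickle.dump(d,open(f'/tmp/{n}.pkl','wb')); return d
def load(n): return pickle.load(open(f'/tmp/{n}.pkl','rb'))
def cloud(d):
    K=np.array(d['camera_matrix']);z=d['z_map'];h,w=z.shape
    v,u=np.mgrid[:h,:w]; a=(u-K[0,2])/K[0,0]; b=(v-K[1,2])/K[1,1]
    x,y=a.copy(),b.copy()
    for _ in range(8):
        f=1+d['k1']*(x*x+y*y); x,y=a/f,b/f
    P=np.stack([x*z,y*z,z],-1)@d['T'][:3,:3].T+d['T'][:3,3]; P[z==0]=np.nan
    return P
E
python3 - <<'E'
from h import *
a=grab('scene')['frame'];b=grab('top')['frame']
cv2.imwrite('pics/s.png',a[...,::-1]);cv2.imwrite('pics/t.png',cv2.resize(b,(800,600))[...,::-1])
print(manip.sense(), manip.pinch_z)
E
```

```text
{'t': 0.1, 'joint_positions': array([ 1.21487639e+00,  3.59434646e-01,  1.51133557e+00, -2.62714431e-05,
        1.27249570e+00, -1.15117391e-01]), 'qvel': array([ 0.00014671, -0.00116021, -0.00196829,  0.00027457, -0.0016569 ,
       -0.00075247]), 'joint_efforts': array([ 7.18015981e-04, -5.16349626e+01, -2.71406382e+01,  6.77139591e-02,
        2.75588507e-02, -1.14299857e-05]), 'ee_pos': array([0.14289459, 0.58208541, 0.22188833]), 'ee_rot': array([ 1.20106701e-01,  9.92760636e-01, -8.16465189e-04, -1.83020177e-04]), 'ft_force': array([ 0.55418003, -0.89833047, -0.1859569 ]), 'moment': array([ 0.01155246, -0.01987642, -0.01684193]), 'grasp_force': 0.0, 'grip_width': 0.9978594483799327} 0.0187
```

View pics/s.png

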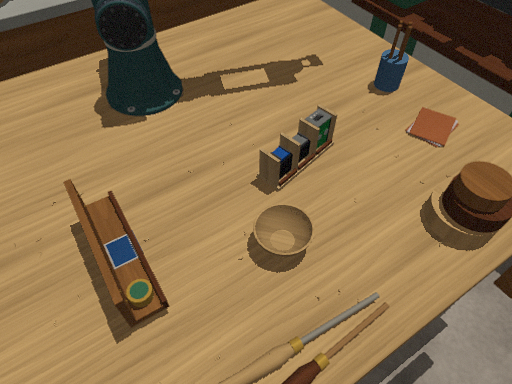

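View pics/t.png

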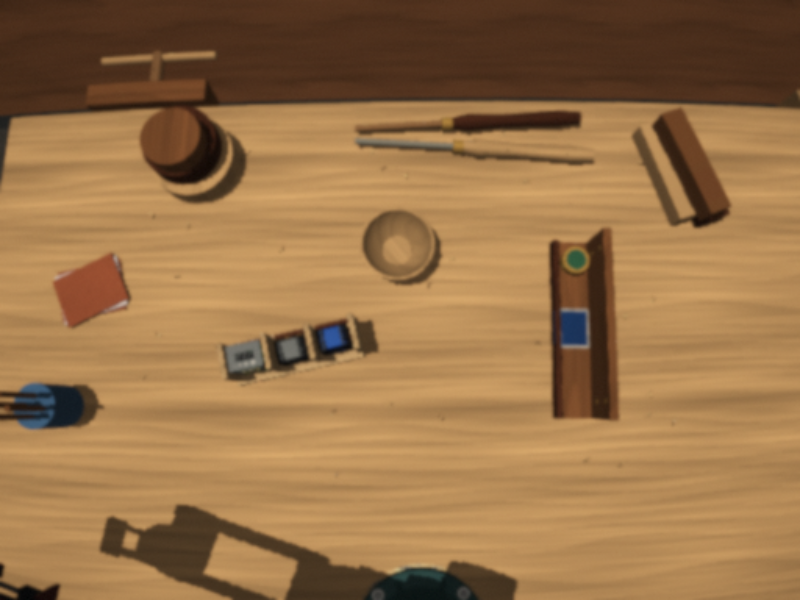

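```bash
python3 - <<'E'
from h import *
d=load('top');P=cloud(d)
for n,(u,v) in dict(lamp=(243,357),packm=(290,349),packb=(333,337),spot=(575,328),tin=(575,260),bowl=(399,243),lip_n=(559,410),lip_f=(556,250),bb_n=(610,400),bb_f=(605,245)).items():
    print(n,P[int(v*.64),int(u*.64)].round(4))
s=load('scene');Q=cloud(s)
for n,(u,v) in dict(lamptop=(319,117),green=(322,132),spot=(121,252)).items(): print(n,Q[v,u].round(4))
f=s['frame'];c=cv2.resize(f[85:205,240:350],None,fx=5,fy=5,interpolation=3);cv2.imwrite('pics/sc.png',c[...,::-1])
E
```

```text
lamp [0.4817 0.2904 0.108 ]
packm [0.4969 0.2186 0.0734]
packb [0.5164 0.1424 0.0824]
spot [ 0.5303 -0.2865  0.0395]
tin [ 0.6479 -0.2872  0.0658]
bowl [0.7    0.0279 0.0069]
lip_n [ 0.3849 -0.2425  0.0544]
lip_f [ 0.6685 -0.2545  0.0546]
bb_n [ 0.3987 -0.3068  0.1332]
bb_f [ 0.6579 -0.3188  0.1347]
lamptop [0.4904 0.2841 0.1082]
green [0.5068 0.2876 0.0673]
spot [ 0.5339 -0.287   0.0424]
```

View pics/sc.png

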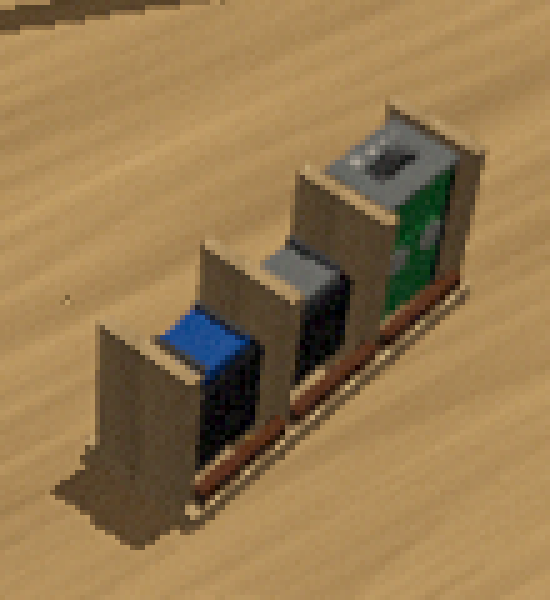

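step_arm:
  rows:
    - [-0.04,-0.02,0,0,0,0.12,100]
    - [-0.08,-0.04,0,0,0,0.24,100]
    - [-0.12,-0.06,0,0,0,0.36,100]
    - [-0.155,-0.08,0,0,0,0.48,100]
    - [-0.19,-0.098,0,0,0,0.6,100]
    - [-0.225,-0.115,0,0,0,0.72,100]
    - [-0.26,-0.133,0,0,0,0.84,100]
    - [-0.295,-0.15,0,0,0,0.96,100]

```text
t: 0.77
ee_pos: [0.3948, 0.3647, 0.2224]
ee_rot: [0.567, 0.823, -0.0, -0.0]
ft_force: [0.7, 0.1, -0.1]
grip_width: 0.998
grasp_force: 0.0
```

```bash
cat >> h.py <<'E'
def plan(xyz,th,s=None):
    "shift/turn in tool axes to reach world TCP xyz with tool y at angle th, pointing down"
    s=s or manip.sense(); M=R.from_quat(s['ee_rot'])
    G=R.from_matrix(np.array([[np.sin(th),np.cos(th),0],[-np.cos(th),np.sin(th),0],[0,0,-1]]).astype(float))
    d=M.inv().apply(np.array(xyz)-s['ee_pos']); w=(M.inv()*G).as_rotvec()
    alt=(M.inv()*G*R.from_euler('z',np.pi)).as_rotvec()
    if np.linalg.norm(alt)<np.linalg.norm(w): w=alt
    print('t',round(s['t'],2),'pos',s['ee_pos'].round(4),'q',s['joint_positions'].round(2),'F',s['ft_force'].round(1),'grip',round(s['grip_width'],3),round(s['grasp_force'],1))
    print('shift',d.round(4),'turn',w.round(3))
E
python3 - <<'E'
from h import *
plan((.484,.288,.222),.227)
print(np.round(load('top')['cam_to_world'],2)[:3,3])
print(np.round(manip.get_image('wrist')['hand_eye'],3))
E
```

```text
Traceback (most recent call last):
  File "h.py", line 23, in plan
    G=R.from_matrix(np.array([[np.sin(th),np.cos(th),0],[-np.cos(th),np.sin(th),0],[0,0,-1]]).astype(float))
  File "scipy/spatial/transform/_rotation.pyx", line 1143, in scipy.spatial.transform._rotation.Rotation.from_matrix
ValueError: Non-positive determinant (left-handed or null coordinate frame) in rotation matrix 0: [[ 0.2250555   0.97434595  0.        ]
 [-0.97434595  0.2250555   0.        ]
 [ 0.          0.         -1.        ]].
```

```bash
sed -i 's/\[np.sin(th),np.cos(th),0\],\[-np.cos(th),np.sin(th),0\]/[-np.sin(th),np.cos(th),0],[np.cos(th),np.sin(th),0]/' h.py
python3 - <<'E'
from h import *
plan((.484,.288,.222),.227)
d=grab('wrist');print(np.round(d['hand_eye'],3));cv2.imwrite('pics/w1.png',d['frame'][...,::-1])
P=cloud(d)
for z0,z1 in ((.094,.105),(.105,.113)):
    pass
E
```

```text
t 0.77 pos [0.3948 0.3647 0.2224] q [ 0.62  0.27  1.64 -0.    1.23  0.25] F [ 0.7  0.1 -0.1] grip 0.998 0.0
shift [-0.1034  0.056   0.0004] turn [-0.001  0.     0.137]
[[ 0.    -0.962 -0.272  0.074]
 [ 1.    -0.     0.001 -0.001]
 [-0.001 -0.272  0.962 -0.161]
 [ 0.     0.     0.     1.   ]]
```

View pics/w1.png

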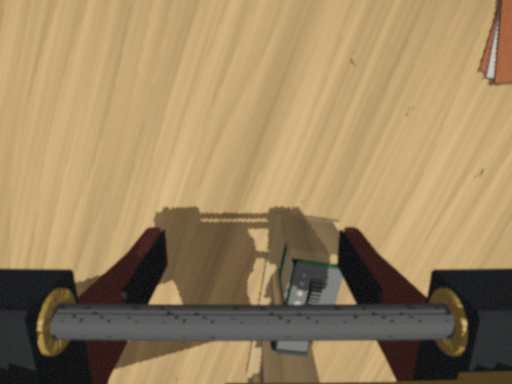

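step_arm:
  rows:
    - [-0.037,0.016,0,0,0,0.04,100]
    - [-0.074,0.032,0,0,0,0.08,100]
    - [-0.11,0.048,0,0,0,0.12,100]
    - [-0.138,0.056,0,0,0,0.137,100]
    - [-0.138,0.056,0,0,0,0.137,100]
    - [-0.138,0.056,0,0,0,0.137,100]

```text
t: 1.32
ee_pos: [0.4964, 0.2572, 0.2222]
ee_rot: [0.621, 0.784, -0.0, -0.0]
ft_force: [-0.1, 0.2, 0.6]
grip_width: 0.994
grasp_force: 0.0
```

```bash
python3 - <<'E'
from h import *
d=grab('wrist');cv2.imwrite('pics/w2.png',cv2.resize(d['frame'],(800,600))[...,::-1])
P=cloud(d);f=d['frame'].astype(int)
z=P[...,2]
import numpy as np
near=(np.hypot(P[...,0]-.484,P[...,1]-.288)<.04)
for lo,hi in ((.09,.1),(.1,.1025),(.1025,.105),(.105,.112)): print(lo,(near&(z>lo)&(z<hi)).sum())
grey=(abs(f[...,0]-f[...,2])<30)&(f.sum(-1)>120)
m=(near&(z>.097)&(z<.106)&grey).astype(np.uint8)
m=cv2.morphologyEx(m,cv2.MORPH_OPEN,np.ones((3,3)))
pts=P[m>0]; print(m.sum(),np.median(pts,0))
print(cv2.minAreaRect((pts[:,:2]*1000).astype(np.float32)))
g=(f[...,1]>f[...,0]+15)&(f[...,1]>f[...,2]+5)&near; print('green',g.sum(), np.nanmedian(P[g],0) if g.any() else 0)
w=near&(z>.1065)&(z<.115);
print('wheel',w.sum(),P[w].mean(0) if w.any() else 0)
E
```

```text
0.09 304
0.1 3063
0.1025 929
0.105 285
3384 [0.48458287 0.29031639 0.1015446 ]
((484.999755859375, 288.55267333984375), (44.36008071899414, 58.22810363769531), 11.454193115234375)
green 164 [0.48104933 0.31493119 0.06962025]
wheel 178 [0.48445186 0.28846764 0.10737386]
```

View pics/w2.png

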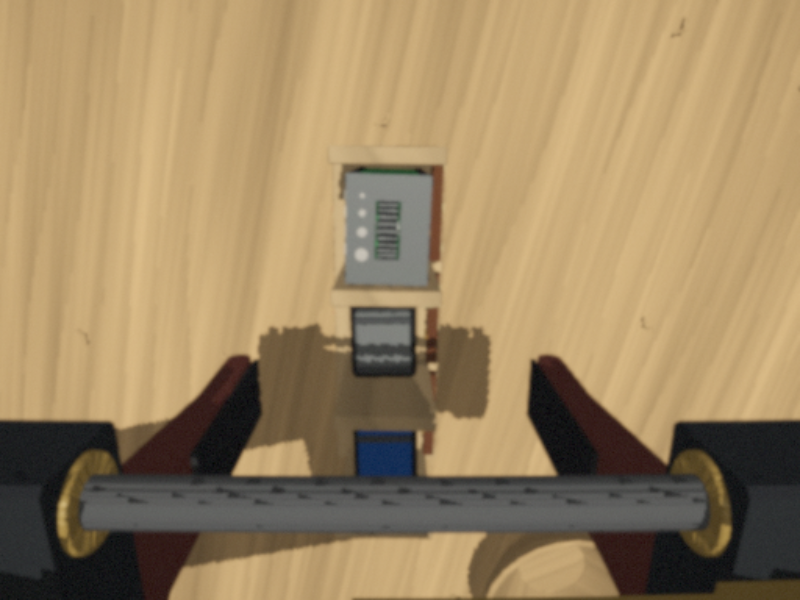

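```bash
python3 - <<'E'
from h import *
plan((.4848,.2885,.05),.200)
E
```

```text
t 1.37 pos [0.4955 0.2581 0.2222] q [0.36 0.3  1.6  0.   1.24 0.12] F [0.1 0.3 0.3] grip 1.001 0.0
shift [ 0.032  -0.0032  0.1722] turn [-0.001 -0.     0.032]
```

step_arm:
  rows:
    - [0.032,-0.0032,0,0,0,0.032,100]
    - [0.032,-0.0032,0.0,0,0,0.032,100]
    - [0.032,-0.0032,0.04,0,0,0.032,100]
    - [0.032,-0.0032,0.08,0,0,0.032,100]
    - [0.032,-0.0032,0.12,0,0,0.032,100]
    - [0.032,-0.0032,0.15,0,0,0.032,100]
    - [0.032,-0.0032,0.172,0,0,0.032,100]
    - [0.032,-0.0032,0.172,0,0,0.032,100]

```text
t: 2.03
ee_pos: [0.4806, 0.2882, 0.0463]
ee_rot: [0.632, 0.775, -0.004, -0.002]
ft_force: [-0.7, -0.0, 0.1]
grip_width: 1.002
grasp_force: 0.0
```

step_arm:
  rows:
    - [0,0,0,0,0,0,55]
    - [0,0,0,0,0,0,45]
    - [0,0,0,0,0,0,40]
    - [0,0,0,0,0,0,40]
    - [0,0,0,0,0,0,40]
    - [0,0,0,0,0,0,40]
  force: 30

```text
t: 2.53
ee_pos: [0.486, 0.2889, 0.0517]
ee_rot: [0.633, 0.774, 0.001, 0.0]
ft_force: [0.6, -0.6, 0.4]
grip_width: 0.585
grasp_force: 0.0
```

step_arm:
  rows:
    - [0,0,0,0,0,0,40]
    - [0,0,0,0,0,0,40]
    - [0,0,0,0,0,0,40]
    - [0,0,0,0,0,0,40]
    - [0,0,0,0,0,0,40]
    - [0,0,0,0,0,0,40]

```text
t: 3.03
ee_pos: [0.4856, 0.2886, 0.0512]
ee_rot: [0.633, 0.774, 0.0, 0.0]
ft_force: [-1.3, -0.6, 6.6]
grip_width: 0.498
grasp_force: 30.0
```

```bash
python3 - <<'E'
from h import *
plan((.4848,.2885,.05),.200)
plan((.45,-.05,.05),-1.613)
E
```

```text
t 3.03 pos [0.4856 0.2886 0.0512] q [ 0.41  0.52  1.76 -0.    0.87  0.21] F [-1.3 -0.6  6.6] grip 0.498 30.0
shift [ 0.     -0.0008  0.0012] turn [ 0.    -0.     0.001]
t 3.03 pos [0.4856 0.2886 0.0512] q [ 0.41  0.52  1.76 -0.    0.87  0.21] F [-1.3 -0.6  6.6] grip 0.498 30.0
shift [-0.3247 -0.1024  0.0011] turn [ 0.     0.    -1.328]
```

step_arm:
  rows:
    - [0,0,-0.01,0,0,0,40]
    - [0,0,-0.025,0,0,0,40]
    - [0,0,-0.045,0,0,0,40]
    - [0,0,-0.07,0,0,0,40]
    - [0,0,-0.095,0,0,0,40]
    - [0,0,-0.115,0,0,0,40]
    - [0,0,-0.125,0,0,0,40]
    - [0,0,-0.125,0,0,0,40]
  force: 40

```text
t: 3.7
ee_pos: [0.4865, 0.2891, 0.1777]
ee_rot: [0.633, 0.774, 0.002, 0.001]
ft_force: [1.1, 0.4, -5.9]
grip_width: 0.503
grasp_force: 40.0
```

```bash
python3 - <<'E'
from h import *
plan((.45,-.08,.17),-1.613)
E
```

```text
t 3.7 pos [0.4865 0.2891 0.1777] q [ 0.41  0.35  1.64 -0.    1.14  0.21] F [ 1.1  0.4 -5.9] grip 0.503 40.0
shift [-0.3544 -0.1094  0.0071] turn [ 0.003  0.002 -1.328]
```

step_arm:
  rows:
    - [-0.01,-0.003,0,0,0,0.05,40]
    - [-0.03,-0.009,0,0,0,0.15,40]
    - [-0.055,-0.017,0,0,0,0.25,40]
    - [-0.08,-0.025,0,0,0,0.36,40]
    - [-0.105,-0.032,0,0,0,0.47,40]
    - [-0.13,-0.04,0,0,0,0.58,40]
    - [-0.155,-0.048,0,0,0,0.69,40]
    - [-0.18,-0.055,0,0,0,0.8,40]

```text
t: 4.37
ee_pos: [0.4654, 0.0999, 0.1739]
ee_rot: [0.885, 0.465, -0.002, -0.001]
ft_force: [0.7, 0.2, -6.9]
grip_width: 0.497
grasp_force: 40.0
```

```bash
python3 - <<'E'
from h import *
plan((.45,-.08,.17),-1.613)
E
```

```text
t 4.37 pos [0.4654 0.0999 0.1739] q [ 0.07  0.24  1.83 -0.    1.08  0.67] F [ 0.7  0.2 -6.9] grip 0.497 40.0
shift [-0.1568  0.0896  0.004 ] turn [-1.000e-03  4.000e-03  1.009e+00]
```

step_arm:
  rows:
    - [-0.02,0.011,0,0,0,0.12,40]
    - [-0.042,0.024,0,0,0,0.24,40]
    - [-0.065,0.037,0,0,0,0.36,40]
    - [-0.088,0.05,0,0,0,0.48,40]
    - [-0.11,0.063,0,0,0,0.6,40]
    - [-0.13,0.074,0,0,0,0.72,40]
    - [-0.147,0.084,0,0,0,0.84,40]
    - [-0.155,0.09,0,0,0,0.94,40]

```text
t: 5.03
ee_pos: [0.4527, -0.0793, 0.1741]
ee_rot: [1.0, 0.012, -0.002, -0.0]
ft_force: [-0.5, 1.0, -5.5]
grip_width: 0.504
grasp_force: 40.0
```

step_arm:
  rows:
    - [0,0,0.01,0,0,0.07,40]
    - [0,0,0.03,0,0,0.07,40]
    - [0,0,0.055,0,0,0.07,40]
    - [0,0,0.08,0,0,0.07,40]
    - [0,0,0.095,0,0,0.07,40]
    - [0,0,0.1,0,0,0.07,40]
    - [0,0,0.1,0,0,0.07,40]

```text
t: 5.62
ee_pos: [0.4522, -0.0768, 0.0736]
ee_rot: [1.0, -0.019, -0.003, -0.001]
ft_force: [-0.1, -0.5, -5.7]
grip_width: 0.5
grasp_force: 40.0
```

```bash
python3 - <<'E'
from h import *
plan((.45,-.08,.0385),-1.613)
E
```

```text
t 5.62 pos [ 0.4522 -0.0768  0.0736] q [-0.32  0.37  1.97 -0.    0.81  1.29] F [-0.1 -0.5 -5.7] grip 0.5 40.0
shift [-0.0019  0.0033  0.0351] turn [-0.001  0.005  0.004]
```

step_arm:
  rows:
    - [0,0,0.01,0,0,0,40]
    - [0,0,0.02,0,0,0,40]
    - [0,0,0.027,0,0,0,40]
    - [0,0,0.031,0,0,0,40]
    - [0,0,0.033,0,0,0,40]
    - [0,0,0.034,0,0,0,40]
    - [0,0,0.035,0,0,0,40]
    - [0,0,0.035,0,0,0,40]

```text
t: 6.28
ee_pos: [0.4547, -0.0776, 0.0409]
ee_rot: [1.0, -0.019, 0.0, 0.0]
ft_force: [0.1, 1.1, -5.5]
grip_width: 0.5
grasp_force: 40.0
```

step_arm:
  rows:
    - [0,0,0.001,0,0,0,40]
    - [0,0,0.002,0,0,0,40]
    - [0,0,0.002,0,0,0,40]
    - [0,0,0.002,0,0,0,40]

```text
t: 6.62
ee_pos: [0.4548, -0.0776, 0.0392]
ee_rot: [1.0, -0.019, 0.0, 0.0]
ft_force: [-1.3, 1.3, 2.8]
grip_width: 0.496
grasp_force: 40.0
```

step_arm:
  rows:
    - [0,0,0,0,0,0,60]
    - [0,0,0,0,0,0,70]
    - [0,0,0,0,0,0,100]
    - [0,0,0,0,0,0,100]
    - [0,0,0,0,0,0,100]
    - [0,0,0,0,0,0,100]
    - [0,0,0,0,0,0,100]
    - [0,0,0,0,0,0,100]

```text
t: 7.28
ee_pos: [0.4544, -0.0775, 0.0387]
ee_rot: [1.0, -0.019, -0.0, 0.0]
ft_force: [-0.1, 0.7, -0.0]
grip_width: 1.0
grasp_force: 0.0
```

step_arm:
  rows:
    - [0,0,-0.03,0,0,0,100]
    - [0,0,-0.07,0,0,0,100]
    - [0,0,-0.11,0,0,0,100]
    - [0,0,-0.15,0,0,-0.1,100]
    - [-0.01,0,-0.16,0,0,-0.22,100]
    - [-0.02,0,-0.16,0,0,-0.34,100]
    - [-0.03,0,-0.16,0,0,-0.46,100]
    - [-0.03,0,-0.16,0,0,-0.58,100]

```text
t: 7.95
ee_pos: [0.4224, -0.0759, 0.1989]
ee_rot: [0.963, 0.27, -0.0, -0.0]
ft_force: [-0.1, 0.2, -0.5]
grip_width: 1.0
grasp_force: 0.0
```

```bash
python3 - <<'E'
from h import *
plan((.4548,-.0776,.2),-.042)
E
```

```text
t 7.95 pos [ 0.4224 -0.0759  0.1989] q [-0.34  0.14  1.89 -0.    1.12  0.68] F [-0.1  0.2 -0.5] grip 1.0 0.0
shift [ 0.0268  0.0183 -0.0011] turn [-0.001  0.001 -0.981]
```

step_arm:
  rows:
    - [0.002,0.006,0,0,0,-0.12,100]
    - [0.004,0.012,0,0,0,-0.24,100]
    - [0.006,0.018,0,0,0,-0.36,100]
    - [0.008,0.024,0,0,0,-0.48,100]
    - [0.01,0.03,0,0,0,-0.6,100]
    - [0.011,0.036,0,0,0,-0.72,100]
    - [0.011,0.044,0,0,0,-0.84,100]
    - [0.011,0.044,0,0,0,-0.96,100]

```text
t: 8.62
ee_pos: [0.4574, -0.1093, 0.1987]
ee_rot: [0.729, 0.684, 0.0, 0.001]
ft_force: [0.1, -0.8, -0.4]
grip_width: 0.996
grasp_force: 0.0
```

step_arm:
  rows:
    - [0,0,0,0,0,-0.021,100]
    - [0,0,0,0,0,-0.021,100]
    - [0,0,0,0,0,-0.021,100]

```text
t: 8.87
ee_pos: [0.4562, -0.1081, 0.1986]
ee_rot: [0.725, 0.689, -0.0, -0.0]
ft_force: [0.4, 0.4, -1.1]
grip_width: 0.997
grasp_force: 0.0
```

```bash
cat >> h.py <<'E'
def toprect(c,z0,z1,r=.045,d=None):
    d=d or grab('wrist');P=cloud(d);f=d['frame'].astype(int);z=P[...,2]
    near=np.hypot(P[...,0]-c[0],P[...,1]-c[1])<r
    grey=(abs(f[...,0]-f[...,2])<30)&(f.sum(-1)>120)
    m=cv2.morphologyEx((near&(z>z0)&(z<z1)&grey).astype(np.uint8),cv2.MORPH_OPEN,np.ones((3,3)))
    p=P[m>0];print('n',len(p),'zmed',np.median(p[:,2]).round(4),cv2.minAreaRect((p[:,:2]*1000).astype(np.float32)));return d
E
python3 - <<'E'
from h import *
d=toprect((.4548,-.0776),.084,.093)
cv2.imwrite('pics/w3.png',d['frame'][...,::-1])
plan((.4548,-.0776,.038),-.042)
# ledge geometry
d=load('top');P=cloud(d);f=d['frame'].astype(int)
b=(f[...,2]>f[...,0]+50)&(f[...,2]>f[...,1]+30)&(abs(P[...,2]-.04)<.008)&(P[...,1]<-.2)
print('spot',b.sum(),P[b].mean(0),cv2.minAreaRect((P[b][:,:2]*1000).astype(np.float32)))
for lo,hi,n in((.05,.06,'lip'),(.125,.14,'bb')):
    m=(P[...,2]>lo)&(P[...,2]<hi)&(P[...,1]<-.22)&(P[...,1]>-.345)&(P[...,0]>.36)&(P[...,0]<.7)
    q=P[m];vx,vy,x0,y0=cv2.fitLine(q[:,:2].astype(np.float32),cv2.DIST_HUBER,0,.001,.001).ravel()
    print(n,m.sum(),np.arctan2(vy,vx),'y at .53',y0+(.53-x0)*vy/vx, np.percentile(q[:,0],[1,99]))
E
```

```text
n 3545 zmed 0.0895 ((454.9819030761719, -78.01988220214844), (44.360435485839844, 57.164833068847656), 88.39790344238281)
t 8.92 pos [ 0.4563 -0.1082  0.1986] q [-0.38  0.2   1.81 -0.    1.13 -0.33] F [-0.1 -0.3  0.4] grip 0.998 0.0
shift [ 0.0304 -0.003   0.1606] turn [-0.    -0.    -0.009]
spot 257 [ 0.52799819 -0.2823958   0.04060285] ((527.6885986328125, -281.9362487792969), (38.34200668334961, 52.080928802490234), 87.02401733398438)
lip 581 -0.03251811 y at .53 -0.2500384 [0.37156807 0.68364342]
bb 862 -0.03127936 y at .53 -0.31600004 [0.37106653 0.68238438]
```

View pics/w3.png

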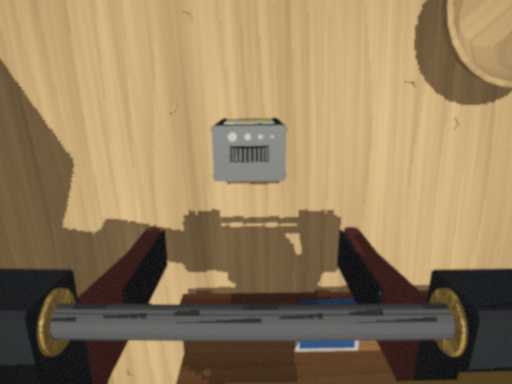

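step_arm:
  rows:
    - [-0.03,0.012,-0.015,0,0,-0.02,100]
    - [-0.06,0.024,-0.03,0,0,-0.02,100]
    - [-0.09,0.036,-0.045,0,0,-0.02,100]
    - [-0.12,0.05,-0.06,0,0,-0.02,100]
    - [-0.15,0.062,-0.06,0,0,-0.02,100]
    - [-0.18,0.075,-0.06,0,0,-0.02,100]
    - [-0.2,0.083,-0.06,0,0,-0.02,100]
    - [-0.2,0.083,-0.06,0,0,-0.02,100]

```text
t: 9.58
ee_pos: [0.5311, -0.3164, 0.2584]
ee_rot: [0.718, 0.696, -0.0, 0.001]
ft_force: [0.4, -0.0, 0.4]
grip_width: 1.001
grasp_force: 0.0
```

step_arm:
  rows:
    - [0,0,0,0,0,0,100]
    - [0,0,0,0,0,0,100]

```text
t: 9.75
ee_pos: [0.5292, -0.3111, 0.2583]
ee_rot: [0.717, 0.697, 0.0, -0.001]
ft_force: [0.6, -0.1, -0.7]
grip_width: 1.004
grasp_force: 0.0
```

```bash
python3 - <<'E'
from h import *
d=grab('wrist');P=cloud(d);f=d['frame'].astype(int)
cv2.imwrite('pics/w4.png',cv2.resize(d['frame'],(800,600))[...,::-1])
b=(f[...,2]>f[...,0]+50)&(f[...,2]>f[...,1]+30)&(abs(P[...,2]-.04)<.008)&(P[...,1]<-.2)
print('spot',b.sum(),P[b].mean(0),cv2.minAreaRect((P[b][:,:2]*1000).astype(np.float32)))
X=.53
for lo,hi,n in((.05,.06,'lip'),(.128,.142,'bb'),(.034,.046,'shelf')):
    m=(P[...,2]>lo)&(P[...,2]<hi)&(P[...,1]<-.22)&(P[...,1]>-.345)&(P[...,0]>.47)&(P[...,0]<.6)
    q=P[m]; 
    if len(q)<20: print(n,len(q)); continue
    y=q[:,1]+.032*(q[:,0]-X); print(n,m.sum(),'z',np.median(q[:,2]).round(4),'y(x=.53) pct',np.percentile(y,[1,5,50,95,99]).round(4))
plan((.455,-.078,.2),-.028)
E
```

```text
spot 2180 [ 0.52980512 -0.28379905  0.04009818] ((529.6497802734375, -284.1156005859375), (44.692630767822266, 59.519447326660156), 86.85771942138672)
lip 1486 z 0.0535 y(x=.53) pct [-0.3127 -0.3124 -0.2528 -0.247  -0.2469]
bb 2762 z 0.1343 y(x=.53) pct [-0.3271 -0.3262 -0.3188 -0.3122 -0.3118]
shelf 6012 z 0.0398 y(x=.53) pct [-0.3124 -0.3104 -0.2846 -0.2599 -0.2578]
t 9.8 pos [ 0.5292 -0.3107  0.2585] q [-0.64  0.35  1.43  0.    1.36 -0.62] F [-0.   0.4 -0.8] grip 0.996 0.0
shift [ 0.2305 -0.0807  0.0588] turn [-0.001 -0.001 -0.   ]
```

View pics/w4.png

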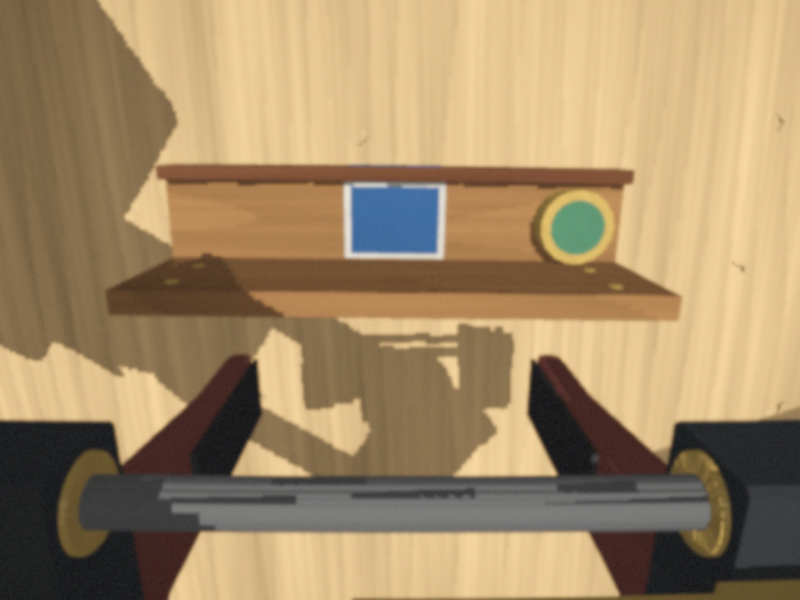

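step_arm:
  rows:
    - [0.03,-0.01,0,0,0,0,100]
    - [0.065,-0.022,0,0,0,0,100]
    - [0.1,-0.034,0,0,0,0,100]
    - [0.135,-0.047,0,0,0,0,100]
    - [0.17,-0.06,0,0,0,0,100]
    - [0.2,-0.07,0,0,0,0,100]
    - [0.222,-0.078,0,0,0,0,100]
    - [0.2305,-0.081,0,0,0,0,100]

```text
t: 10.47
ee_pos: [0.4526, -0.0754, 0.2588]
ee_rot: [0.716, 0.698, 0.0, -0.001]
ft_force: [-0.5, 0.4, -0.7]
grip_width: 0.999
grasp_force: 0.0
```

step_arm:
  rows:
    - [0,0,0.03,0,0,0,100]
    - [0,0,0.06,0,0,0,100]
    - [0,0,0.08,0,0,0,100]
    - [0,0,0.1,0,0,0,100]
    - [0,0,0.1,0,0,0,100]
    - [0,0,0.1,0,0,0,100]

```text
t: 10.97
ee_pos: [0.4545, -0.0792, 0.1583]
ee_rot: [0.717, 0.697, -0.001, -0.001]
ft_force: [-0.0, 0.0, -0.2]
grip_width: 1.0
grasp_force: 0.0
```

```bash
python3 - <<'E'
from h import *
plan((.455,-.078,.041),-.028)
E
```

```text
t 10.97 pos [ 0.4545 -0.0792  0.1583] q [-0.32  0.24  1.88 -0.    1.03 -0.29] F [-0.   0.  -0.2] grip 1.0 0.0
shift [0.0011 0.0007 0.1173] turn [-0.002 -0.     0.   ]
```

step_arm:
  rows:
    - [0.001,0,0.025,0,0,0,100]
    - [0.001,0,0.055,0,0,0,100]
    - [0.001,0,0.08,0,0,0,100]
    - [0.001,0,0.1,0,0,0,100]
    - [0.001,0,0.112,0,0,0,100]
    - [0.001,0,0.117,0,0,0,100]
    - [0.001,0,0.117,0,0,0,100]
    - [0.001,0,0.117,0,0,0,80]

```text
t: 11.63
ee_pos: [0.4565, -0.0789, 0.0428]
ee_rot: [0.717, 0.697, 0.0, 0.001]
ft_force: [0.1, 0.6, -0.3]
grip_width: 0.954
grasp_force: 0.0
```

step_arm:
  rows:
    - [0,0,0,0,0,0,55]
    - [0,0,0,0,0,0,55]
    - [0,0,0,0,0,0,55]
    - [0,0,0,0,0,0,55]
    - [0,0,0,0,0,0,55]
    - [0,0,0,0,0,0,55]
    - [0,0,0,0,0,0,55]
    - [0,0,0,0,0,0,55]
  force: 30

```text
t: 12.3
ee_pos: [0.4556, -0.0786, 0.0423]
ee_rot: [0.717, 0.697, 0.0, 0.0]
ft_force: [-0.1, 0.2, 7.2]
grip_width: 0.66
grasp_force: 29.9
```

```bash
python3 - <<'E'
from h import *
plan((.5297,-.2847,.081),-.032)
E
```

```text
t 12.3 pos [ 0.4556 -0.0786  0.0423] q [-0.32  0.43  1.99 -0.    0.72 -0.29] F [-0.1  0.2  7.2] grip 0.66 29.9
shift [-0.204   0.0799 -0.0386] turn [0.001 0.    0.004]
```

step_arm:
  rows:
    - [0,0,-0.008,0,0,0,55]
    - [0,0,-0.025,0,0,0,55]
    - [0,0,-0.045,0,0,0,55]
    - [0,0,-0.07,0,0,0,55]
    - [0,0,-0.095,0,0,0,55]
    - [0,0,-0.115,0,0,0,55]
    - [-0.01,0.004,-0.125,0,0,0,55]
    - [-0.03,0.012,-0.13,0,0,0.004,55]
  force: 40

```text
t: 12.97
ee_pos: [0.4652, -0.1071, 0.1732]
ee_rot: [0.718, 0.696, 0.0, -0.001]
ft_force: [0.9, 0.8, -6.6]
grip_width: 0.663
grasp_force: 39.9
```

step_arm:
  rows:
    - [-0.025,0.01,0,0,0,0,55]
    - [-0.052,0.02,0,0,0,0,55]
    - [-0.08,0.031,0,0,0,0,55]
    - [-0.107,0.042,0,0,0,0,55]
    - [-0.132,0.052,0,0,0,0,55]
    - [-0.153,0.06,0,0,0,0,55]
    - [-0.167,0.066,0,0,0,0,55]
    - [-0.173,0.068,0,0,0,0,55]

```text
t: 13.63
ee_pos: [0.5291, -0.2858, 0.1711]
ee_rot: [0.719, 0.695, -0.0, -0.0]
ft_force: [1.2, -0.1, -5.5]
grip_width: 0.663
grasp_force: 39.9
```

step_arm:
  rows:
    - [0,0,0,0,0,0,55]
    - [0,0,0,0,0,0,55]
    - [0,0,0,0,0,0,55]

```text
t: 13.88
ee_pos: [0.5279, -0.2822, 0.1713]
ee_rot: [0.718, 0.696, -0.0, -0.001]
ft_force: [0.1, 0.7, -5.6]
grip_width: 0.66
grasp_force: 39.9
```

```bash
python3 - <<'E'
from h import *
plan((.5297,-.2851,.0823),-.032)
E
```

```text
t 13.88 pos [ 0.5279 -0.2822  0.1713] q [-0.61  0.41  1.57  0.    1.17 -0.58] F [ 0.1  0.7 -5.6] grip 0.66 39.9
shift [-0.003   0.0021  0.0889] turn [-0.002 -0.002  0.   ]
```

step_arm:
  rows:
    - [-0.003,0.002,0.01,0,0,0,55]
    - [-0.003,0.002,0.025,0,0,0,55]
    - [-0.003,0.002,0.04,0,0,0,55]
    - [-0.003,0.002,0.053,0,0,0,55]
    - [-0.003,0.002,0.062,0,0,0,55]
    - [-0.003,0.002,0.066,0,0,0,55]
    - [-0.003,0.002,0.066,0,0,0,55]
    - [-0.003,0.002,0.066,0,0,0,55]

```text
t: 14.55
ee_pos: [0.531, -0.2868, 0.1058]
ee_rot: [0.718, 0.696, -0.0, 0.0]
ft_force: [0.2, -0.1, -5.9]
grip_width: 0.654
grasp_force: 39.9
```

```bash
python3 - <<'E'
from h import *
plan((.5297,-.2851,.0823),-.032)
E
```

```text
t 14.55 pos [ 0.531  -0.2868  0.1058] q [-0.61  0.49  1.63 -0.    1.03 -0.58] F [ 0.2 -0.1 -5.9] grip 0.654 39.9
shift [ 0.0017 -0.0014  0.0235] turn [0. 0. 0.]
```

step_arm:
  rows:
    - [0.001,-0.001,0.006,0,0,0,55]
    - [0.001,-0.001,0.012,0,0,0,55]
    - [0.001,-0.001,0.017,0,0,0,55]
    - [0.001,-0.001,0.02,0,0,0,55]
    - [0.001,-0.001,0.022,0,0,0,55]
    - [0.001,-0.001,0.023,0,0,0,55]
    - [0.001,-0.001,0.024,0,0,0,55]
    - [0.001,-0.001,0.024,0,0,0,55]

```text
t: 15.22
ee_pos: [0.5297, -0.2858, 0.0823]
ee_rot: [0.718, 0.696, -0.0, -0.0]
ft_force: [-2.5, 1.4, 1.0]
grip_width: 0.658
grasp_force: 39.9
```

step_arm:
  rows:
    - [0,0,0.0005,0,0,0,55]
    - [0,0,0.001,0,0,0,55]
    - [0,0,0.001,0,0,0,55]

```text
t: 15.47
ee_pos: [0.5296, -0.2858, 0.0823]
ee_rot: [0.718, 0.696, -0.0, 0.0]
ft_force: [-5.0, 3.3, 10.5]
grip_width: 0.66
grasp_force: 39.9
```

step_arm:
  rows:
    - [0,0,-0.0008,0,0,0,70]
    - [0,0,-0.0008,0,0,0,80]
    - [0,0,-0.0008,0,0,0,100]
    - [0,0,-0.0008,0,0,0,100]
    - [0,0,-0.0008,0,0,0,100]
    - [0,0,-0.0008,0,0,0,100]

```text
t: 15.97
ee_pos: [0.53, -0.286, 0.0814]
ee_rot: [0.718, 0.696, -0.0, 0.0]
ft_force: [-0.0, -0.2, 0.5]
grip_width: 0.995
grasp_force: 0.0
```

step_arm:
  rows:
    - [0,0,-0.02,0,0,0,100]
    - [0,0,-0.06,0,0,0,100]
    - [0,0,-0.1,0,0,0,100]
    - [0,0,-0.13,0,0,0,60]
    - [-0.015,0,-0.14,0,0,0,0]
    - [-0.03,0,-0.14,0,0,0,0]
    - [-0.03,0,-0.14,0,0,0,0]
    - [-0.03,0,-0.14,0,0,0,0]

```text
t: 16.63
ee_pos: [0.528, -0.3161, 0.2198]
ee_rot: [0.719, 0.695, -0.0, -0.001]
ft_force: [0.5, -0.6, -0.1]
grip_width: 0.657
grasp_force: 0.0
```

step_arm:
  rows:
    - [0,0,0,0,0,0,0]
    - [0,0,0,0,0,0,0]
    - [0,0,0,0,0,0,0]
    - [0,0,0,0,0,0,0]
    - [0,0,0,0,0,0,0]
    - [0,0,0,0,0,0,0]
    - [0,0,0,0,0,0,0]
    - [0,0,0,0,0,0,0]

```text
t: 17.3
ee_pos: [0.529, -0.3158, 0.2216]
ee_rot: [0.718, 0.696, -0.0, 0.0]
ft_force: [0.6, -0.1, 0.8]
grip_width: 0.052
grasp_force: 0.0
```

```bash
python3 - <<'E'
from h import *
d=toprect((.5297,-.2847),.124,.133)
P=cloud(d);m=(np.hypot(P[...,0]-.53,P[...,1]+.285)<.02)&(P[...,2]>.1335);print('wheel',m.sum(),P[m].mean(0),P[m][:,2].max())
cv2.imwrite('pics/w5.png',cv2.resize(d['frame'],(800,600))[...,::-1])
plan((.5297,-.2847,.145),-.032)
E
```

```text
n 4148 zmed 0.1295 ((529.2012939453125, -284.924072265625), (44.88288879394531, 58.13631057739258), 88.17632293701172)
wheel 18985 [ 0.53001044 -0.28776362  0.31826077] 0.3285106668579508
t 17.35 pos [ 0.529  -0.3158  0.2216] q [-0.65  0.38  1.48 -0.    1.28 -0.62] F [-0.  -0.5  1. ] grip 0.02 0.0
shift [ 0.0312 -0.0003  0.0766] turn [0. 0. 0.]
```

View pics/w5.png

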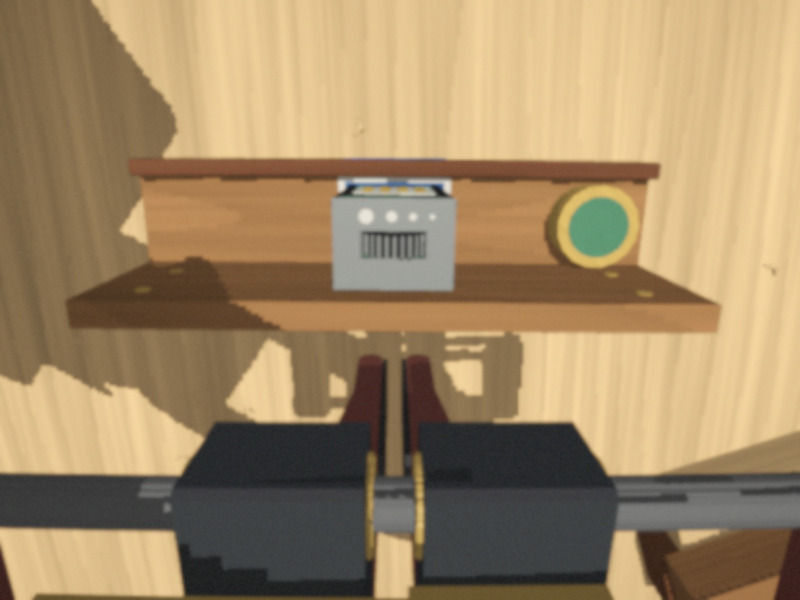

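step_arm:
  rows:
    - [0.016,0.005,0,0,0,0,0]
    - [0.031,0.011,0,0,0,0,0]
    - [0.031,0.011,0.02,0,0,0,0]
    - [0.031,0.011,0.045,0,0,0,0]
    - [0.031,0.011,0.065,0,0,0,0]
    - [0.031,0.011,0.077,0,0,0,0]
    - [0.031,0.011,0.081,0,0,0,0]
    - [0.031,0.011,0.081,0,0,0,0]

```text
t: 18.02
ee_pos: [0.5404, -0.285, 0.1397]
ee_rot: [0.718, 0.696, -0.0, -0.001]
ft_force: [-0.3, 0.5, 0.9]
grip_width: 0.006
grasp_force: 0.0
```

```bash
python3 - <<'E'
from h import *
plan((.5402,-.285,.136),-.032)
E
```

```text
t 18.02 pos [ 0.5404 -0.285   0.1397] q [-0.6   0.46  1.58 -0.    1.11 -0.57] F [-0.3  0.5  0.9] grip 0.006 0.0
shift [ 0.     -0.0002  0.0037] turn [-0.002 -0.001 -0.   ]
```

step_arm:
  rows:
    - [0,0,0.002,0,0,0,0]
    - [0,0,0.003,0,0,0,0]
    - [0,0,0.0035,0,0,0,0]
    - [0,0,0.004,0,0,0,0]
    - [0,0,0.004,0,0,0,0]

```text
t: 18.43
ee_pos: [0.5412, -0.2855, 0.137]
ee_rot: [0.718, 0.696, 0.0, 0.0]
ft_force: [0.9, -0.5, -0.2]
grip_width: 0.0
grasp_force: 0.0
```

step_arm:
  rows:
    - [0,0,0.0005,0,0,0,0]
    - [0,0,0.001,0,0,0,0]
    - [0,0,0.001,0,0,0,0]
    - [0,0,0.001,0,0,0,0]

```text
t: 18.77
ee_pos: [0.5409, -0.2852, 0.1355]
ee_rot: [0.718, 0.696, -0.0, 0.0]
ft_force: [-0.2, 0.4, -0.4]
grip_width: 0.006
grasp_force: 0.0
```

step_arm:
  rows:
    - [0,0,0.0004,0,0,0,0]
    - [0,0,0.0008,0,0,0,0]
    - [0,0,0.0008,0,0,0,0]
    - [0,0,0.0008,0,0,0,0]

```text
t: 19.1
ee_pos: [0.5414, -0.2853, 0.1351]
ee_rot: [0.718, 0.696, 0.0, 0.0]
ft_force: [1.2, 1.2, 4.3]
grip_width: 0.004
grasp_force: 1.9
```

step_arm:
  rows:
    - [0,-0.002,0.0002,0,0,0,0]
    - [0,-0.005,0.0002,0,0,0,0]
    - [0,-0.008,0.0002,0,0,0,0]
    - [0,-0.011,0.0002,0,0,0,0]

```text
t: 19.43
ee_pos: [0.5316, -0.2854, 0.136]
ee_rot: [0.718, 0.696, 0.001, 0.002]
ft_force: [2.1, 2.0, 10.9]
grip_width: 0.006
grasp_force: 5.4
```

step_arm:
  rows:
    - [0,-0.003,0,0,0,0,0]
    - [0,-0.006,0,0,0,0,0]
    - [0,-0.009,0,0,0,0,0]
    - [0,-0.012,0,0,0,0,0]

```text
t: 19.77
ee_pos: [0.5181, -0.2849, 0.1352]
ee_rot: [0.718, 0.696, -0.0, 0.001]
ft_force: [0.0, 1.1, 3.2]
grip_width: 0.006
grasp_force: 1.3
```

step_arm:
  rows:
    - [0,0,-0.006,0,0,0,0]
    - [0,0,-0.012,0,0,0,0]
    - [0,0.012,-0.012,0,0,0,0]
    - [0,0.024,-0.012,0,0,0,0]
    - [0,0.024,-0.012,0,0,0,0]
    - [0,0.024,-0.012,0,0,0,0]

```text
t: 20.27
ee_pos: [0.5431, -0.2853, 0.1461]
ee_rot: [0.718, 0.696, -0.0, 0.0]
ft_force: [-0.7, 0.8, -0.7]
grip_width: 0.002
grasp_force: 0.0
```

```bash
python3 - <<'E'
from h import *
plan((.541,-.285,.135),-.032)
toprect((.5297,-.2847),.124,.133)
E
```

```text
t 20.27 pos [ 0.5431 -0.2853  0.1461] q [-0.6   0.45  1.57 -0.    1.12 -0.57] F [-0.7  0.8 -0.7] grip 0.002 0.0
shift [ 0.0003 -0.0021  0.0111] turn [0.    0.    0.001]
n 5276 zmed 0.1294 ((529.432861328125, -284.94512939453125), (44.64105987548828, 58.441898345947266), 87.7094955444336)
```

step_arm:
  rows:
    - [0,-0.001,0.006,0,0,0,0]
    - [0,-0.002,0.011,0,0,0,0]
    - [0,-0.002,0.012,0,0,0,0]
    - [0,-0.002,0.012,0,0,0,0]

```text
t: 20.65
ee_pos: [0.541, -0.2853, 0.1351]
ee_rot: [0.718, 0.696, 0.001, 0.001]
ft_force: [2.9, 1.5, 5.2]
grip_width: 0.002
grasp_force: 3.1
```

step_arm:
  rows:
    - [0,-0.003,0,0,0,0,0]
    - [0,-0.006,0,0,0,0,0]
    - [0,-0.009,0,0,0,0,0]
    - [0,-0.012,0,0,0,0,0]
    - [0,-0.015,0,0,0,0,0]
    - [0,-0.018,0,0,0,0,0]
    - [0,-0.021,0,0,0,0,0]
    - [0,-0.023,0,0,0,0,0]

```text
t: 21.32
ee_pos: [0.5203, -0.2857, 0.137]
ee_rot: [0.719, 0.695, 0.002, 0.004]
ft_force: [4.7, 2.1, 15.0]
grip_width: 0.004
grasp_force: 7.2
```

step_arm:
  rows:
    - [0,0,-0.006,0,0,0,0]
    - [0,0,-0.012,0,0,0,0]
    - [0,0.012,-0.012,0,0,0,0]
    - [0,0.023,-0.012,0,0,0,0]
    - [0,0.023,-0.012,0,0,0,0]
    - [0,0.023,-0.012,0,0,0,0]

```text
t: 21.82
ee_pos: [0.5406, -0.2851, 0.1458]
ee_rot: [0.718, 0.696, -0.0, -0.0]
ft_force: [-0.7, 0.3, -0.1]
grip_width: 0.004
grasp_force: 0.0
```

step_arm:
  rows:
    - [0,0,0.006,0,0,0,0]
    - [0,0,0.011,0,0,0,0]
    - [0,0,0.012,0,0,0,0]
    - [0,0,0.012,0,0,0,0]

```text
t: 22.15
ee_pos: [0.5413, -0.2853, 0.135]
ee_rot: [0.718, 0.696, 0.001, 0.001]
ft_force: [1.9, 1.7, 5.9]
grip_width: 0.003
grasp_force: 3.3
```

step_arm:
  rows:
    - [0,-0.003,0,0,0,0,0]
    - [0,-0.006,0,0,0,0,0]
    - [0,-0.009,0,0,0,0,0]
    - [0,-0.012,0,0,0,0,0]
    - [0,-0.015,0,0,0,0,0]
    - [0,-0.018,0,0,0,0,0]
    - [0,-0.021,0,0,0,0,0]
    - [0,-0.021,0,0,0,0,0]

```text
t: 22.82
ee_pos: [0.5233, -0.2863, 0.1381]
ee_rot: [0.719, 0.695, 0.002, 0.005]
ft_force: [6.3, 2.7, 19.8]
grip_width: 0.006
grasp_force: 9.8
```

step_arm:
  rows:
    - [0,0,-0.02,0,0,0,0]
    - [0,0.006,-0.05,0,0,0,0]
    - [-0.015,0.012,-0.08,0,0,0,0]
    - [-0.03,0.012,-0.085,0,0,0,0]
    - [-0.03,0.012,-0.085,0,0,0,0]
    - [-0.03,0.012,-0.085,0,0,0,0]

```text
t: 23.32
ee_pos: [0.5292, -0.3152, 0.2185]
ee_rot: [0.719, 0.695, -0.0, -0.001]
ft_force: [0.5, -0.5, -0.6]
grip_width: 0.006
grasp_force: 0.0
```

```bash
python3 - <<'E'
from h import *
plan((.541,-.285,.135),-.032)
d=toprect((.5297,-.2847),.124,.133)
cv2.imwrite('pics/w6.png',cv2.resize(d['frame'][90:210,180:330],None,fx=4,fy=4,interpolation=3)[...,::-1])
E
```

```text
t 23.32 pos [ 0.5292 -0.3152  0.2185] q [-0.65  0.39  1.48 -0.    1.28 -0.62] F [ 0.5 -0.5 -0.6] grip 0.006 0.0
shift [0.0305 0.0109 0.0835] turn [-0.001 -0.001 -0.001]
n 4145 zmed 0.1295 ((528.996826171875, -285.3026428222656), (44.44351577758789, 59.4237174987793), 88.46402740478516)
```

View pics/w6.png

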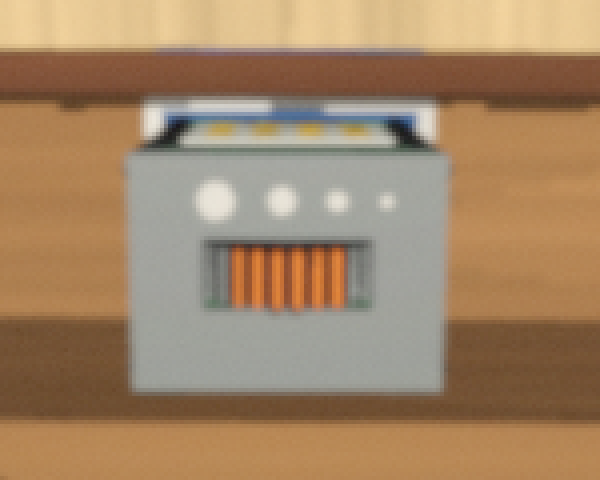

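The enlarged view shows the orange ribs centred in the slot (columns 230–347, slot centre 288). The wheel is at full, and the lamp is square on the spot with nothing touching it.

```bash
python3 -c "
from plant import manip
print(manip.sign_off())"
```

```text
the job is handed in; nothing more can be done
None
```

I handed the job in at about 23 s: the lamp stands upright on the blue spot (within about 1 mm), lens to the lip, brightness wheel at full. I never touched the bowl, tin or packs; the hand-in returned no verdict.

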